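Prove the blind bore of a toppled heater block on a depth probe and hold it bore-up

ROBOT

A 6-joint arm with a two-finger parallel gripper is mounted at the origin on a cart in front of the work surface, level with it; the furniture and walls round the work are solid. World frame = base frame: x ahead of the robot, y to its left, z up, the work surface at z = 0. Lengths are in mm, angles in degrees, forces in N, time in s.
With the tool pointing down it reaches from about 300 to 850 mm from the base axis. Payload 4.2 kg.
Tool frame: the origin (TCP) lies midway between the tips of the shut fingers; the grasp point (between the pads) lies pinch_z behind it (pinch_z is the distance from the TCP to the grasp point, in mm); z points along the fingers, y is the line along which they close (so a half turn about z gives the same grasp; the last joint's range is limited). The gripper opens to 91 mm and grips with 3 to 60 N. Pads are 32 mm wide; open, the fingers measure 118 mm over their backs; the gripper's body (76 mm by 178 mm) begins 60 mm behind the grasp point.
Start: joints at [-77.063, 18.312, 89.639, -0, 72.044, -1.146], TCP at [139.918, -557.733, 213.976] pointing down, gripper open.
Joint ranges: [-177.97, 177.97], [-48.28, 115.42], [12.27, 149.76], [-77.06, 257.06], [2.81, 150.46], [-146.56, 146.56]. Speed limits (degrees/s): [147.25, 147.25, 180, 180, 180, 180].

INTERFACE

Orientations are given as [roll, pitch, yaw] about the fixed x, y, z axes, in that order (R = Rz(yaw) Ry(pitch) Rx(roll)).
In Python, from workcell import state, grab_frame, job_done, masks_of, landmark_of, pinch_z gives the robot as it stands. The module is installed in compiled form; this text tells all that it offers.
- The arm moves only by the tool move_arm, never from a script. Its argument "plan" is a list of rows, each an object of numbers: "x", "y", "z": the shift along the tool's x, y, z in mm; "rx", "ry", "rz": the turn, a rotation vector about the tool's x, y, z in rad. A call has 1 to 10 rows; each row shifts and turns the commanded pose from where the row before left it, along the tool's axes as they then stand; what a row does not reach is not made up. A row lasts 1/10 s, in which the tool goes at most 50 mm and 8.59 degrees, less where a joint would pass 70% of its speed; a pose out of reach is approached as far as the arm can. A call is refused whole if a number of a shift passes 50 or a number of a turn 0.15, either way. A call with a gripper value outside its range is refused whole. "grip" is the opening, from 0 (shut) to 1 (fully open), set as the call begins (left out, the last holds). The fingers move at their own pace and stop on an object; "squeeze" is the grip in N (left out, the last holds). Time passes only in rows, so rows that do not move let the fingers close. It gives the time, the measured TCP pose, the force, the opening and the grip force at its end, in the units of the state.
- state(): the state, without advancing time (a new reading comes with each control period).
- grab_frame(name): name is "scene" or "top"; returns a dict with "img" (384x512x3 uint8, red, green, blue), "z_map" (384x512 float32, mm along the optical axis (not along the pixel's ray), 0 where there is no reading), "fx", "fy", "cx", "cy" (pixels), "dist" ([k1, k2, p1, p2, k3] as OpenCV has them; the pictures are not rectified), "rvec" (rotation vector, rad) and "tvec" (3), from world to camera coordinates, as OpenCV has them. Camera axes: x right, y down, z forward; pixel columns grow to the right and rows downward; lengths in mm; the calibration is good to about 2 mm. A picture is of the moment at which its call begins.
- job_done(): hands the job in; it is judged then, once.
Trained networks look in the newest picture that a camera, given by its name, has taken for a name from the list of things; names that differ only in an ending like _2 or _b are one class to them, and where a whole thing is asked for, a point or a joint stands for the part that bears it (a point fixed in the world has none). Each returns a list of dicts, best first, with "p" (0 to 1); they miss things now and then, are a little off and sometimes report something else, mostly with a low value. They report only what shows in the picture. A call takes as long as a camera call. They do not tell look-alikes from the thing itself.
- masks_of(camera, label): "pixels" (384x512 bool, what is visible of it) and "box" ([centre column, centre row, width, height] in pixels, round what is visible of it).
- landmark_of(camera, label): "point" ([column, row] in pixels: a listed point, or the origin of a listed thing).
The state is a dict: "time_s": time; "qpos": joint angles; "qvel": joint speeds; "effort": joint torques, N m; "ee_pos": TCP position; "ee_rot": TCP orientation; "force": force on the tool from outside, world axes, zero at the start; "torque": the same for the moment, N m; "gripper_width": finger opening in mm; "gripper_force": force on a finger pad.
Only numpy, scipy, OpenCV 4.12 (cv2) and the standard library are available. Lean on these libraries where they do the work, as an engineer would, in place of code of your own. Each camera call takes 0.05 s, during which the arm holds its last target. There are 200 camera calls.

TASK

The aluminium heater block has toppled onto its side; one end has the deep blind bore, the other only a shallow recess that looks the same. Pick it up and slide the bore over the horizontal pin of the depth probe until you feel the pin reach the bottom of the bore and give a little, then draw it off, turn the block with its bore straight up and finish while holding it still in the gripper like that, clear of everything and about 15 cm above the worktop. Leave the other things on the bench where they are.

Things in the scene. Friction and masses are not known exactly. Their poses are not given: they have to be found in the camera images.
- block: Aluminium heater block, 80 x 44 x 44 mm, 0.2 to 0.4 kg, lying on a long side. Origin: its centre, 22 mm above the worktop at the start. Its x axis points out of the bored end: face at x = +40 mm with a central blind bore 22 mm in diameter, 52 mm deep (bottom at x = -12 mm). The face at x = -40 mm has a recess of the same diameter, only 6 mm deep. Thin dark lines run round near both ends alike.
- bore_mouth (a point): Centre of the mouth of the block's deep bore, in the bored end face, 40 mm from the block's centre; axes as the block's.
- probe: Fixed depth probe. Origin on the worktop under its 22 mm steel column. Grey foot 110 x 80 x 14 mm, reaching 45 mm from the origin to the pin's side (-x), 65 mm to the other; dark 30 mm clamp on the column (top 115 mm up) with a side screw to y = +32 mm; a horizontal 18 mm barrel with a steel pin that points level along its -x axis, 100 mm above the worktop.
- pin_tip (a point): Tip of the probe's pin (10 mm in diameter, it sticks 115 mm out of the barrel, tip 137 mm from the column axis, 100 mm above the worktop). Axes as the probe's: the pin points along -x.
- pin (a joint): How far the sprung pin is pushed into the barrel, m: 0 free, 0.012 at its stop. The spring pushes back with about 2 N at first and 6 N at the stop.
- rubber_stopper: Bystander: red rubber stopper, 33 mm wide, 27 mm high; origin under its centre.
- screw_cap: Bystander: bottle screw cap, 48 mm wide, 22 mm high; origin under its centre.
- forceps: Bystander: steel forceps lying flat, 135 mm long along its y axis, 22 mm wide, 9 mm high; origin under its centre.
- beaker: Bystander: low clear beaker, 55 mm wide, 70 mm high; origin under its centre.
- marker: Bystander: marker pen lying flat, 135 mm long along its y axis, 17 mm thick; origin under its centre.
- powder_bottle: Bystander: white bottle with a red cap, 70 mm wide, 165 mm high, at the back; origin under its centre.
Not all that is in view belongs to the job. Leave any yellow look-alike of the block alone.

How it is judged (in metres and radians):
On the way, in this order (a step that is already met when the one before it is completed fails the run):
1. the pin is in the deep bore, at its bottom, and is pushed in a little (x of pin_tip in the frame of block between -0.018 and -0.007 m and y of pin_tip in the frame of block between -0.011 and 0.011 m and z of pin_tip in the frame of block between -0.011 and 0.011 m and angle between the x axis of block and the x axis of probe, either way round below 0.3 rad and value of joint pin above 0.0015 m), for 0.1 s.
2. the block is off the pin and turned bore-up in the gripper (angle between block's own x axis and vertical below 0.25 rad and distance between pin_tip and block above 0.06 m), for 0.1 s.
At the end, for the whole second after the job is handed in: the block is held in the fingers with its bore up within 11 degrees of vertical, its centre 0.11 to 0.32 m above the worktop and at least 60 mm from the pin tip, at rest, not touching the probe, and the pin is out again (angle between block's own x axis and vertical below 0.2 rad and height (world z) of block between 0.11 and 0.32 m and contact force between the fingers and block above 2 N and contact force between block and probe below 0.1 N and distance between pin_tip and block above 0.06 m and value of joint pin below 0.001 m and linear speed of block below 0.03 m/s); the arm keeps its last pose, push and grip.
It fails at once if another thing on the bench is shifted by more than 30 mm (distance of any of rubber_stopper, screw_cap, forceps, beaker, marker, powder_bottle from where it was at the start of the episode above 0.03 m).
It also fails if it takes over 58 s, if anything falls off the work surface, if the arm or the gripper's body presses on something with over 40 N, if the wrist force passes 120 N, or if a joint passes its speed limit or range.

## Working session

There is one attempt and no reset: what is moved stays moved. The work goes in short steps, Python scripts to look and compute and a tool call to move; the robot and the scene stay as the last step left them, time stands still between calls to the robot, and variables do not carry over. Pictures are saved under pics/ and viewed, at most 10 in all, crops included, and the job is handed in when it is done.

Besides the shell and the picture viewer there is one more tool, called after ">>>" as a command line: name --argument value ..., lists and objects as JSON in quotes. move_arm: Moves the arm, as the interface text tells. Its arguments: {"type":"object","properties":{"plan":{"type":"array","items":{"type":"object","properties":{"x":{"type":"number"},"y":{"type":"number"},"z":{"type":"number"},"rx":{"type":"number"},"ry":{"type":"number"},"rz":{"type":"number"}}}},"grip":{"type":"number"},"squeeze":{"type":"number"}},"required":["plan"]}

```bash
mkdir -p pics; cat > h.py <<'E'
import numpy as np, cv2
from workcell import *
def world(f,uv,z=None,depth=None):
    K=np.array([[f['fx'],0,f['cx']],[0,f['fy'],f['cy']],[0,0,1.]])
    uv=np.array(uv,float).reshape(-1,1,2)
    n=cv2.undistortPoints(uv,K,np.array(f['dist'],float)).reshape(-1,2)
    R=cv2.Rodrigues(np.array(f['rvec'],float))[0];t=np.array(f['tvec'],float).ravel()
    r=np.c_[n,np.ones(len(n))]
    C=-R.T@t; d=r@R
    if z is not None: s=(z-C[2])/d[:,2]
    else: s=np.asarray(depth,float)
    return C+d*s[:,None]
def cloud(f,m):
    v,u=np.nonzero(m&(f['z_map']>0)); 
    return world(f,np.c_[u,v],depth=f['z_map'][v,u])
def save(n,im): cv2.imwrite('pics/'+n+'.png',im[:,:,::-1])
E
cat > a.py <<'E'
from h import *
np.set_printoptions(precision=1,suppress=True)
print(pinch_z if not callable(pinch_z) else pinch_z()); print(state())
for c in('scene','top'):
    f=grab_frame(c); save(c+'0',f['img'])
    R=cv2.Rodrigues(np.array(f['rvec'],float))[0];print(c,'cam at',-R.T@np.array(f['tvec'],float).ravel())
    for l in('block','bore_mouth','probe','pin_tip','rubber_stopper','screw_cap','forceps','beaker','marker','powder_bottle'):
        for d in masks_of(c,l)[:3]:
            p=cloud(f,d['pixels'])
            print(c,l,'M',round(d['p'],2),np.array(d['box']),len(p),np.r_[np.percentile(p,[3,50,97],axis=0).ravel()] if len(p) else '')
        for d in landmark_of(c,l)[:3]: 
            z={'block':22,'bore_mouth':22,'pin_tip':100}.get(l,0)
            print(c,l,'L',round(d['p'],2),np.array(d['point']),world(f,d['point'],z=z)[0])
E
python3 a.py
```

```text
18.8
{'time_s': 0.0, 'qpos': array([-77.1,  18.4,  89.7,  -0. ,  72. ,  -1.1]), 'qvel': array([-0. , -0.1,  0. , -0.1,  0. , -0. ]), 'effort': array([ -0. , -41.2, -23.2,   0.1,   0. ,  -0. ]), 'ee_pos': array([ 139.8, -557.2,  213.1]), 'ee_rot': array([-179.9,   -0. ,   14.1]), 'force': array([ 0.3, -0.3,  0.2]), 'torque': array([ 0.,  0., -0.]), 'gripper_force': 0.0, 'gripper_width': 91.15859848937298}
scene cam at [-240.   366.3  544.2]
scene block M 0.81 [296.  203.   29.2  25.4] 478 [ 500.9 -180.9    6.9  525.1 -129.4   38.1  558.4 -102.5   47.8]
scene block M 0.68 [309.  242.6  32.7  39.6] 751 [317.3 -75.3   5.  349.2 -42.5  41.2 394.1 -32.1  47.3]
scene block M 0.61 [324.2 220.9  14.4  20.6] 186 [ 396.1 -178.4    6.2  414.  -142.3   40.   432.6 -134.5   47.4]
scene block L 0.88 [296.8 201. ] [ 549.3 -145.4   22. ]
scene block L 0.73 [306.5 241.9] [362.9 -57.7  22. ]
scene block L 0.52 [331. 219.] [ 421.1 -174.3   22. ]
scene bore_mouth M 0.85 [297.5 203.5  30.3  27.8] 519 [ 500.9 -182.5    3.7  525.4 -131.2   37.6  562.3 -102.5   47.8]
scene bore_mouth M 0.73 [326.7 217.7  16.
[... 2980 characters left out ...]
 [370.3 220.5] [ 516.6 -349.2    0. ]
top forceps M 0.59 [302.4 147.1  17.6  46.1] 321 [ 671.4 -198.1   -2.6  725.7 -175.     4.5  790.  -155.4   10.3]
top forceps L 0.59 [299.3 145.5] [ 731.8 -170.5    0. ]
top beaker M 0.9 [222.2 139.   22.1  25.8] 434 [722.2  11.7  -1.5 759.9  34.7  31.2 774.   56.4  70.8]
top beaker L 0.74 [222.  142.4] [748.3  40.9   0. ]
top marker M 0.55 [369.2 168.8  43.7  21.6] 249 [ 632.1 -409.7    6.8  653.7 -347.5   13.8  677.7 -291.9   18.6]
top marker L 0.54 [364.5 170.7] [ 654.4 -345.2    0. ]
top powder_bottle M 0.67 [259.4 123.5  22.1  38.1] 925 [745.8 -93.1  14.  760.7 -62.4 120.8 796.1 -34.2 167.5]
top powder_bottle L 0.96 [257.7 134.5] [767.5 -57.8   0. ]
```

```bash
python3 - <<'E'
import cv2,numpy as np
a=cv2.imread('pics/scene0.png');b=cv2.imread('pics/top0.png')
x=cv2.resize(a[170:290,240:360],(600,600),interpolation=cv2.INTER_CUBIC)
cv2.imwrite('pics/c1.png',x)
y=cv2.resize(b[190:310,240:340],(500,600),interpolation=cv2.INTER_CUBIC)
cv2.imwrite('pics/c2.png',y)
E
```

```text
(no output)
```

View pics/scene0.png

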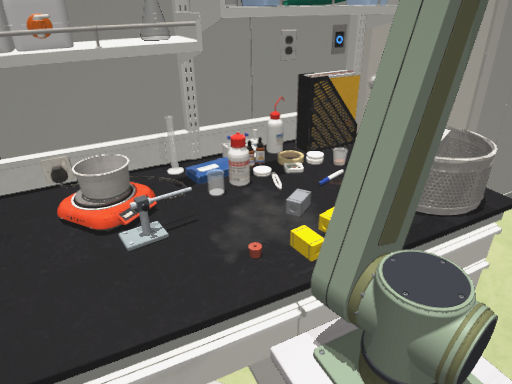

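View pics/c1.png

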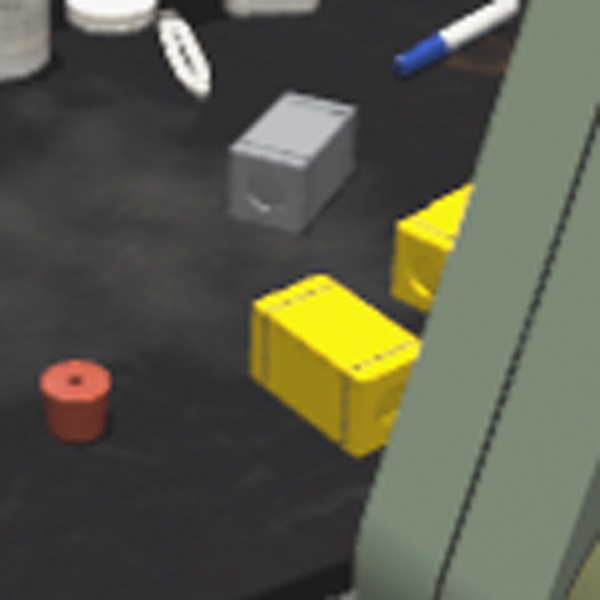

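View pics/c2.png

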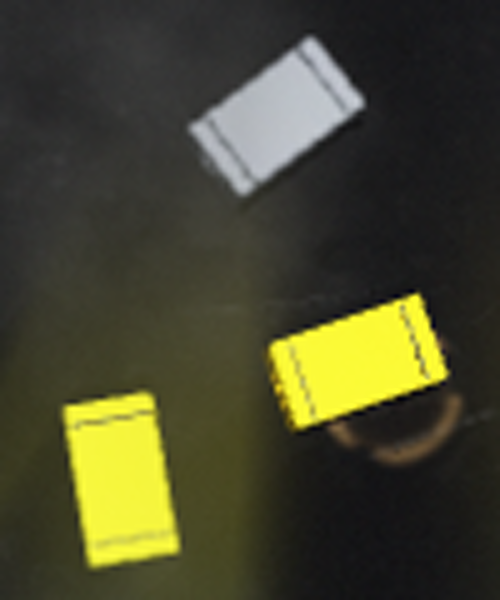

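```bash
cat > b.py <<'E'
from h import *
np.set_printoptions(precision=1,suppress=True,linewidth=200)
f=grab_frame('top');m=masks_of('top','block')
d=[d for d in m if np.median(f['img'][d['pixels']].astype(int),axis=0)[2]>90][0]
p=cloud(f,d['pixels']);t=p[(p[:,2]>38)&(p[:,2]<52)]
# colour-based outline at top plane
q=cv2.minAreaRect(t[:,:2].astype(np.float32));print(len(t),q)
k=cv2.boxPoints(q)
e=[k[1]-k[0],k[2]-k[1]];a=max(e,key=np.linalg.norm);yaw=np.degrees(np.arctan2(a[1],a[0]));print('yaw',yaw,'z',np.median(t[:,2]))
# colour mask
hsv=cv2.cvtColor(f['img'],cv2.COLOR_RGB2HSV);x,y,w,h=d['box'].astype(int) if hasattr(d['box'],'astype') else map(int,d['box'])
mm=np.zeros((384,512),bool);mm[y-h:y+h,x-w:x+w]=True;mm&=(hsv[...,1]<60)&(hsv[...,2]>110)
v,u=np.nonzero(mm);P=world(f,np.c_[u,v],z=44.);q2=cv2.minAreaRect(P[:,:2].astype(np.float32));print(len(P),q2,P.mean(0))
c=np.array(q2[0])
ax=np.array([np.cos(np.radians(yaw)),np.sin(np.radians(yaw))]);
f=grab_frame('scene');d=masks_of('scene','block')[0];p=cloud(f,np.ones((384,512),bool))
p=p[(abs(p[:,0]-c[0])<60)&(abs(p[:,1]-c[1])<60)&(p[:,2]>5)&(p[:,2]<41)]
L=(p[:,:2]-c)@ax; W=(p[:,:2]-c)@np.array([-ax[1],ax[0]])
s=-1 if ax[0]>0 else 1
for z in range(38,4,-4):
    r=[]
    for w in range(-22,23,4):
        k=(abs(p[:,2]-z)<=2)&(abs(W-w)<=2)&(s*L>0); r.append(np.median(s*L[k]) if k.any() else np.nan)
    print(z,np.array(r))
# probe pin
for cname in('scene','top'):
    f=grab_frame(cname); P=cloud(f,np.ones((384,512),bool))
    P=P[(P[:,2]>94)&(P[:,2]<112)&(P[:,0]>540)&(P[:,0]<680)&(P[:,1]>120)&(P[:,1]<330)]
    print(cname,len(P)); print(P[np.argsort(P[:,1])][::6])
E
python3 b.py
```

```text
511 ((536.5413208007812, -144.41798400878906), (44.070533752441406, 80.33857727050781), 35.063899993896484)
yaw -54.936096 z 43.89802024805408
554 ((537.9811401367188, -143.9549560546875), (45.397499084472656, 81.58997344970703), 34.39932632446289) [ 537.7 -143.8   44. ]
38 [26.9 36.7 36.3 38.1 39.3 40.1 37.1 36.3 36.7 39.2 36.3  nan]
34 [19.3 38.4 37.8 37.  38.3  nan  nan 37.5 37.6 38.8 39.1 33.8]
30 [20.1 38.  36.9 36.7  nan  nan 30.5 30.7 35.  38.6 37.6  nan]
26 [16.  33.4 37.9 38.8 32.1 30.7 32.1 31.1 34.4 39.5 37.1 37.7]
22 [19.7 39.4 37.8 36.4 30.6 30.8 32.4 30.4 33.8 38.5 37.7 36.2]
18 [22.4 20.4 37.1 38.4 32.3 29.8 30.6 31.7 34.4 38.7 36.7 37.9]
14 [22.3 38.  38.2 37.8 33.8 35.  37.1 36.4 36.4 35.7 37.5 38.4]
10 [13.3 37.4 37.1 38.3 38.9 36.5 36.9  nan 38.6 39.3 36.7 37.6]
6 [27.  37.6 37.4 57.6 36.9  nan 38.2 36.7  nan  nan  nan  nan]
scene 323
[[617.3 148.2 107.5]
 [615.7 152.2 100.1]
 [619.3 156.1 105.5]
 [614.7 160.5 102.6]
 [616.7 165.1 105.8]
 [617.9 170.2 106.5]
 [615.2 174.4  99.7]
 [615.5 179.  106.7]
 [612.8 182.5 105.8]
 [611.7 188.  107.7]
 [611.2 191.8  99.9]
 [6
[... 1301 characters left out ...]
106. ]
 [610.2 219.5 102.3]
 [606.6 223.5 107.4]
 [607.4 226.6 104.5]
 [604.1 230.9 108.1]
 [610.4 234.5 103.6]
 [607.2 238.7 107.2]
 [603.4 242.3 102.3]
 [604.9 246.3 107. ]
 [605.8 249.7 103.8]
 [600.6 254.4 105.1]
 [599.1 257.9 101.1]
 [595.6 261.7 105.9]
 [607.4 263.6  99.3]
 [595.5 264.  106.8]
 [592.8 266.3 107.7]
 [602.5 268.5 110. ]
 [596.  269.6 105.1]
 [597.5 270.9 110.2]
 [571.2 272.2 102.9]
 [587.4 273.5  98.9]
 [590.4 276.2 108.7]
 [584.8 278.4  99.9]
 [579.3 280.2 102.1]
 [576.7 282.6 102.8]
 [570.6 283.7 107.5]
 [608.2 288.8 111. ]
 [583.2 291.2 109.3]
 [598.6 299.1 109.9]
 [596.5 302.1 108.4]
 [588.1 303.4 111.8]
 [602.2 305.4 106.3]
 [589.3 307.3 107.4]
 [597.2 310.3 106.7]]
```

>>> move_arm --plan '[{"x": 40.5, "y": -25.3}, {"x": 40.5, "y": -25.3}, {"x": 40.5, "y": -25.3}, {"x": 40.5, "y": -25.3}, {"x": 40.5, "y": -25.3}, {"x": 40.5, "y": -25.3}, {"x": 40.5, "y": -25.3}, {"x": 40.5, "y": -25.3}, {"x": 40.5, "y": -25.3}, {"x": 40.5, "y": -25.3}]'

```text
schema error: expected keys x, y, z, rx, ry, rz
```

>>> move_arm --plan '[{"x": 40.5, "y": -25.3}, {"x": 40.5, "y": -25.3}, {"rz": 0.15, "z": 10}, {"rz": 0.15, "z": 10}, {"rz": 0.15, "z": 10}, {"rz": 0.15, "z": 10}, {"rz": 0.15, "z": 10}, {"rz": 0.15, "z": 10}, {"rz": 0.15, "z": 10}, {"rz": 0.15, "z": 10}]' --grip 0.9

```text
schema error: expected keys x, y, z, rx, ry, rz
```

```bash
cat > c.py <<'E'
from h import *
np.set_printoptions(precision=2,suppress=True,linewidth=200)
s=state();print(s['time_s'],s['qpos'],s['ee_pos'],s['ee_rot'],s['force'],s['gripper_width'],s['gripper_force'])
open('log.txt','a').write(repr((list(s['qpos']),list(s['ee_pos']),list(s['ee_rot'])))+'\n')
E
python3 c.py
python3 - <<'E'
from h import *
np.set_printoptions(precision=3,suppress=True)
for cn in('scene','top'):
    f=grab_frame(cn);P=cloud(f,np.ones((384,512),bool))
    k=(P[:,2]>96)&(P[:,2]<110)&(P[:,0]>585)&(P[:,0]<640)&(P[:,1]>110)&(P[:,1]<252)
    Q=P[k];l=cv2.fitLine(Q[:,:2].astype(np.float32),cv2.DIST_HUBER,0,.01,.01).ravel()
    d=l[:2]*(-np.sign(l[1])); t=(Q[:,:2]-l[2:])@d; e=l[2:]+d*t.max()
    print(cn,'pin dir',d,'tip',e,'x@150,250',[l[2]+d[0]/d[1]*(y-l[3]) for y in(150,250)],'z',np.percentile(Q[:,2],[5,50,95]), np.sort(t)[-5:])
    k=(P[:,2]>8)&(P[:,2]<20)&(P[:,0]>520)&(P[:,0]<680)&(P[:,1]>200)&(P[:,1]<380)
    Q=P[k];print('foot',len(Q),cv2.minAreaRect(Q[:,:2].astype(np.float32)))
E
```

```text
2.4 [-77.06  18.31  89.64  -0.    72.04  -1.15] [ 139.9  -557.72  213.96] [180.     0.    14.08] [-0.07  0.52 -0.48] 90.87412296383958 0.0
scene pin dir [ 0.146 -0.989] tip [618.453 147.844] x@150,250 [np.float32(618.13544), np.float32(603.41254)] z [ 99.233 104.57  107.697] [50.124 51.353 52.144 52.173 53.3  ]
foot 742 ((619.8617553710938, 306.6825256347656), (129.36264038085938, 126.34368133544922), 10.968578338623047)
top pin dir [ 0.143 -0.99 ] tip [618.622 148.704] x@150,250 [np.float32(618.43494), np.float32(604.01227)] z [ 99.45  103.887 107.228] [49.359 51.512 51.609 51.97  52.036]
foot 804 ((611.7474975585938, 301.9508361816406), (106.59271240234375, 130.14186096191406), 8.072011947631836)
```

>>> move_arm --plan '[{"x": 40.5, "y": -25.3, "z": 0, "rx": 0, "ry": 0, "rz": 0}, {"x": 40.5, "y": -25.3, "z": 0, "rx": 0, "ry": 0, "rz": 0}, {"x": 40.5, "y": -25.3, "z": 0, "rx": 0, "ry": 0, "rz": 0}, {"x": 40.5, "y": -25.3, "z": 0, "rx": 0, "ry": 0, "rz": 0}, {"x": 40.5, "y": -25.3, "z": 0, "rx": 0, "ry": 0, "rz": 0}, {"x": 40.5, "y": -25.3, "z": 0, "rx": 0, "ry": 0, "rz": 0}, {"x": 40.5, "y": -25.3, "z": 0, "rx": 0, "ry": 0, "rz": 0}, {"x": 40.5, "y": -25.3, "z": 0, "rx": 0, "ry": 0, "rz": 0}, {"x": 40.5, "y": -25.3, "z": 0, "rx": 0, "ry": 0, "rz": 0}, {"x": 40.5, "y": -25.3, "z": 0, "rx": 0, "ry": 0, "rz": 0}]'

```text
time_s: 3.5
ee_pos: [472.3, -212.2, 214.2]
ee_rot: [180.0, -0.0, 14.1]
force: [-0.0, -0.8, 0.1]
gripper_width: 91.0
gripper_force: 0.0
```

```bash
python3 c.py
```

```text
3.5 [-25.46  13.13  96.94  -0.01  69.89  50.46] [ 472.32 -212.18  214.21] [179.96  -0.02  14.09] [-0.   -0.78  0.14] 90.95242600236939 0.0
```

>>> move_arm --plan '[{"x": 40.5, "y": -25.3, "z": 0, "rx": 0, "ry": 0, "rz": 0}, {"x": 40.5, "y": -25.3, "z": 0, "rx": 0, "ry": 0, "rz": 0}, {"x": 0, "y": 0, "z": 10, "rx": 0, "ry": 0, "rz": 0.15}, {"x": 0, "y": 0, "z": 10, "rx": 0, "ry": 0, "rz": 0.15}, {"x": 0, "y": 0, "z": 10, "rx": 0, "ry": 0, "rz": 0.15}, {"x": 0, "y": 0, "z": 10, "rx": 0, "ry": 0, "rz": 0.15}, {"x": 0, "y": 0, "z": 10, "rx": 0, "ry": 0, "rz": 0.15}, {"x": 0, "y": 0, "z": 10, "rx": 0, "ry": 0, "rz": 0.15}, {"x": 0, "y": 0, "z": 10, "rx": 0, "ry": 0, "rz": 0.15}, {"x": 0, "y": 0, "z": 10, "rx": 0, "ry": 0, "rz": 0.15}]'

```text
time_s: 4.5
ee_pos: [537.5, -145.0, 133.6]
ee_rot: [-180.0, -0.0, -55.0]
force: [0.0, -0.3, 0.1]
gripper_width: 91.1
gripper_force: 0.0
```

```bash
python3 c.py; grep -c . log.txt; python3 b.py | head -3; python3 - <<'E'
import cv2
from h import *
f=grab_frame('top');save('t1',cv2.resize(f['img'][170:310,230:370],(560,560)))
E
```

```text
4.5 [-16.28  20.29  99.02  -0.    60.68 128.75] [ 537.49 -145.02  133.59] [-180.     -0.01  -55.03] [ 0.05 -0.33  0.07] 91.12609884338389 0.0
3Traceback (most recent call last):
  File "b.py", line 4, in <module>
    d=[d for d in m if np.median(f['img'][d['pixels']].astype(int),axis=0)[2]>90][0]
      ~~~~~~~~~~~~~~~~~~~~~~~~~~~~~~~~~~~~~~~~~~~~~~~~~~~~~~~~~~~~~~~~~~~~~~~~~~~^^^
IndexError: list index out of range
```

>>> move_arm --plan '[{"x": 0, "y": 0, "z": 40, "rx": 0, "ry": 0, "rz": 0}, {"x": 0, "y": 0, "z": 40, "rx": 0, "ry": 0, "rz": 0}, {"x": 0, "y": 0, "z": 30, "rx": 0, "ry": 0, "rz": 0}, {"x": 0, "y": 0, "z": 18, "rx": 0, "ry": 0, "rz": 0}, {"x": 0, "y": 0, "z": 0, "rx": 0, "ry": 0, "rz": 0}]'

```text
time_s: 5.15
ee_pos: [536.0, -144.6, 4.1]
ee_rot: [179.8, 0.2, -54.5]
force: [-1.1, 0.4, 0.6]
gripper_width: 91.7
gripper_force: 0.0
```

>>> move_arm --plan '[{"x": 0, "y": 0, "z": 0, "rx": 0, "ry": 0, "rz": 0}, {"x": 0, "y": 0, "z": 0, "rx": 0, "ry": 0, "rz": 0}, {"x": 0, "y": 0, "z": 0, "rx": 0, "ry": 0, "rz": 0}, {"x": 0, "y": 0, "z": 0, "rx": 0, "ry": 0, "rz": 0}, {"x": 0, "y": 0, "z": 0, "rx": 0, "ry": 0, "rz": 0}, {"x": 0, "y": 0, "z": 0, "rx": 0, "ry": 0, "rz": 0}, {"x": 0, "y": 0, "z": 0, "rx": 0, "ry": 0, "rz": 0}, {"x": 0, "y": 0, "z": 0, "rx": 0, "ry": 0, "rz": 0}, {"x": 0, "y": 0, "z": 0, "rx": 0, "ry": 0, "rz": 0}, {"x": 0, "y": 0, "z": 0, "rx": 0, "ry": 0, "rz": 0}]' --grip 0 --squeeze 40

```text
time_s: 6.15
ee_pos: [537.9, -144.9, 6.3]
ee_rot: [-180.0, -0.0, -54.7]
force: [1.1, 1.7, 4.5]
gripper_width: 43.6
gripper_force: 40.0
```

>>> move_arm --plan '[{"x": 0, "y": 0, "z": -10, "rx": 0, "ry": 0, "rz": 0}, {"x": 0, "y": 0, "z": -20, "rx": 0, "ry": 0, "rz": 0}, {"x": 0, "y": 0, "z": -30, "rx": 0, "ry": 0, "rz": 0}, {"x": 0, "y": 0, "z": -40, "rx": 0, "ry": 0, "rz": 0}, {"x": 0, "y": 0, "z": -40, "rx": 0, "ry": 0, "rz": 0}, {"x": 0, "y": 0, "z": -20, "rx": 0, "ry": 0, "rz": 0}, {"x": 0, "y": 0, "z": 0, "rx": 0, "ry": 0, "rz": 0}]'

```text
time_s: 6.85
ee_pos: [538.7, -145.8, 169.0]
ee_rot: [-179.8, -0.3, -54.7]
force: [0.8, 0.1, -2.4]
gripper_width: 43.9
gripper_force: 40.0
```

```bash
python3 c.py; cat > fk.py <<'E'
import numpy as np
from scipy.spatial.transform import Rotation as Ro
from scipy.optimize import least_squares
def fk(q,p):
    a1,d1,L2,a3,L4,d6,dy=p; q=np.radians(q)
    Z=lambda a:Ro.from_euler('z',a); Y=lambda a:Ro.from_euler('y',a)
    R=Z(q[0]);P=R.apply([a1,dy,d1]);R=R*Y(q[1]);P=P+R.apply([0,0,L2])
    R=R*Y(q[2]);P=P+R.apply([a3,0,L4]);R=R*Z(SG4*q[3])*Y(q[4]);P=P+R.apply([0,0,d6]);R=R*Z(SG6*q[5]);return P,R
SG4=1;SG6=1
def load():
    return [eval(l.replace('np.float64','')) for l in open('log.txt')]
E
python3 - <<'E'
from fk import *
np.set_printoptions(precision=1,suppress=True)
for q,p,r in load():
    P,R=fk(q,(0,300,300,0,300,200,0));M=Ro.from_euler('xyz',r,degrees=True);print(p,np.degrees(1)*0,(R.inv()*M).as_euler('xyz',degrees=True))
E
```

```text
6.85 [-16.3   18.47  96.19  -0.05  64.99 128.39] [ 538.7  -145.79  169.02] [-179.82   -0.3   -54.67] [ 0.85  0.08 -2.4 ] 43.90738457980657 39.99766957014799
[139.9042426625435, -557.7213643871737, 213.95668802619437] 0.0 [ 0.  0. 90.]
[472.32403950226717, -212.18418264686338, 214.2115837352936] 0.0 [ 0.  0. 90.]
[537.494480593626, -145.01769975770065, 133.58512875440837] 0.0 [ 0.  0. 90.]
[538.7012285077852, -145.78912091987135, 169.01879970034673] 0.0 [ 0.  0. 90.]
```

>>> move_arm --plan '[{"x": 0, "y": 0, "z": 0, "rx": 0, "ry": 0, "rz": -0.148}, {"x": 0, "y": 0, "z": 0, "rx": 0, "ry": 0, "rz": -0.148}, {"x": 0, "y": 0, "z": 0, "rx": 0, "ry": 0, "rz": -0.148}, {"x": 0, "y": 0, "z": 0, "rx": 0, "ry": 0, "rz": -0.148}, {"x": 0, "y": 0, "z": 0, "rx": 0, "ry": 0, "rz": -0.148}, {"x": 0, "y": 0, "z": 0, "rx": 0, "ry": 0, "rz": -0.148}, {"x": 0, "y": 0, "z": 0, "rx": 0, "ry": 0, "rz": -0.148}, {"x": 0, "y": 0, "z": 0, "rx": 0, "ry": 0, "rz": -0.148}, {"x": 0, "y": 0, "z": 0, "rx": 0, "ry": 0, "rz": -0.148}]'

```text
time_s: 7.75
ee_pos: [535.6, -144.8, 163.4]
ee_rot: [-179.8, 0.3, 22.0]
force: [0.2, 0.7, -2.6]
gripper_width: 44.0
gripper_force: 40.0
```

>>> move_arm --plan '[{"x": 0, "y": 0, "z": 0, "rx": 0, "ry": 0, "rz": -0.148}, {"x": 0, "y": 0, "z": 0, "rx": 0, "ry": 0, "rz": -0.148}, {"x": 0, "y": 0, "z": 0, "rx": 0, "ry": 0, "rz": -0.148}, {"x": 0, "y": 0, "z": 0, "rx": 0, "ry": 0, "rz": -0.148}, {"x": 0, "y": 0, "z": 0, "rx": 0, "ry": 0, "rz": -0.148}, {"x": 0, "y": 0, "z": 0, "rx": 0, "ry": 0, "rz": -0.148}, {"x": 0, "y": 0, "z": 0, "rx": 0, "ry": 0, "rz": -0.148}, {"x": 0, "y": 0, "z": 0, "rx": 0, "ry": 0, "rz": -0.148}, {"x": 0, "y": 0, "z": 0, "rx": 0, "ry": 0, "rz": -0.148}, {"x": 0, "y": 0, "z": 0, "rx": 0, "ry": 0, "rz": 0}]'

```text
time_s: 8.75
ee_pos: [535.8, -144.8, 163.7]
ee_rot: [-179.7, -0.1, 97.9]
force: [0.6, 0.4, -3.2]
gripper_width: 44.1
gripper_force: 40.0
```

>>> move_arm --plan '[{"x": 30, "y": 20, "z": 0, "rx": 0, "ry": 0, "rz": 0}, {"x": 35, "y": 22, "z": 0, "rx": 0, "ry": 0, "rz": 0}, {"x": 35, "y": 22, "z": 0, "rx": 0, "ry": 0, "rz": 0}, {"x": 35, "y": 22, "z": 0, "rx": 0, "ry": 0, "rz": 0}, {"x": 35, "y": 20, "z": 0, "rx": 0, "ry": 0, "rz": 0}, {"x": 29, "y": 16, "z": 0, "rx": 0, "ry": 0, "rz": 0}, {"x": 0, "y": 0, "z": 0, "rx": 0, "ry": 0, "rz": 0}, {"x": 0, "y": 0, "z": 0, "rx": 0, "ry": 0, "rz": 0}]'

```text
time_s: 9.55
ee_pos: [629.8, 69.3, 164.2]
ee_rot: [-179.8, 0.0, 97.9]
force: [-0.2, -0.5, -3.4]
gripper_width: 44.1
gripper_force: 40.0
```

```bash
python3 c.py
```

```text
9.55 [ 5.27 25.53 85.69 -0.05 68.97 -2.64] [629.79  69.3  164.17] [-179.8     0.04   97.92] [-0.17 -0.53 -3.38] 44.09273621444187 39.99774668365717
```

>>> move_arm --plan '[{"x": 0, "y": 0, "z": 15, "rx": 0, "ry": 0, "rz": -0.007}, {"x": 0, "y": 0, "z": 25, "rx": 0, "ry": 0, "rz": 0}, {"x": 0, "y": 0, "z": 25, "rx": 0, "ry": 0, "rz": 0}, {"x": 0, "y": 0, "z": 15, "rx": 0, "ry": 0, "rz": 0}, {"x": 0, "y": 0, "z": 0, "rx": 0, "ry": 0, "rz": 0}, {"x": 0, "y": 0, "z": 0, "rx": 0, "ry": 0, "rz": 0}]'

```text
time_s: 10.15
ee_pos: [630.4, 67.9, 85.9]
ee_rot: [-180.0, 0.0, 98.2]
force: [-0.2, 0.2, -1.8]
gripper_width: 43.8
gripper_force: 40.0
```

```bash
python3 c.py; cat > d.py <<'E'
from h import *
np.set_printoptions(precision=1,suppress=True,linewidth=180)
s=state();print(s['ee_pos'],s['ee_rot'])
u=np.array([-.145,.989]);n=np.array([.989,.145]);tip=np.array([618.5,148.])
for cn in('scene','top'):
    f=grab_frame(cn);save(cn+'_%d'%(s['time_s']*100),f['img']);P=cloud(f,np.ones((384,512),bool))
    A=(P[:,:2]-tip)@u;B=(P[:,:2]-tip)@n
    k=(P[:,2]>60)&(P[:,2]<130)&(abs(B)<60)&(A>-150)&(A<110)
    for a in range(-140,110,10):
        j=k&(abs(A-a)<5)
        if j.sum()>3: print(cn,a,j.sum(),'B',np.percentile(B[j],[5,50,95]),'z',np.percentile(P[j,2],[5,50,95]))
    for l in('bore_mouth','pin_tip'):
        for d in landmark_of(cn,l)[:4]:
            w=world(f,d['point'],z=100.)[0];print(cn,l,d['p'],np.array(d['point']),w,(w[:2]-tip)@u,(w[:2]-tip)@n)
E
python3 d.py; ls pics
```

```text
10.15 [ 5.12 29.23 91.58 -0.02 59.23 -3.11] [630.43  67.91  85.91] [-179.96    0.02   98.25] [-0.15  0.18 -1.75] 43.753884747107904 39.997879564762115
[630.4  67.9  85.9] [-180.     0.    98.2]
scene -120 39 B [-23.3 -21.3  -6.9] z [ 86.4 108.2 126.4]
scene -110 46 B [-24.2 -21.8 -19.4] z [ 84.6 104.8 125.8]
scene -100 20 B [-35.  -31.2 -21.9] z [ 83.9 105.3 126.7]
scene -90 45 B [-34.7 -31.6 -20.1] z [ 84.3 108.8 126.2]
scene -80 56 B [-33.7 -31.7  20. ] z [ 87.4 115.2 129. ]
scene -70 81 B [-34.4 -29.8  19.9] z [ 90.3 117.  127.2]
scene -60 86 B [-30.  -21.2  17.9] z [ 86.8 114.5 127. ]
scene -50 83 B [-23.7 -20.4  15.1] z [ 87.2 111.2 126.9]
scene -40 115 B [-22.7  -3.7  19.8] z [ 84.5 105.5 126.1]
scene 0 8 B [-2.   0.5  3.8] z [ 99.3 104.8 107.5]
scene 10 13 B [-1.9  0.2  2.6] z [ 99.4 103.6 107.5]
scene 20 14 B [-2.2 -0.1  2.6] z [ 99.3 104.9 107.6]
scene 30 12 B [-2.6  0.   4.2] z [ 99.9 104.6 107.6]
scene 40 16 B [-1.8 -0.5  3.4] z [ 99.6 104.2 107.3]
scene 50 14 B [-3.  -0.4  4.1] z [100.4 104.8 108.3]
scene 60 13 B [-2.6  0.4  3. ] z [ 99.3 104.7 107.8]
scene 70 14 B [-2.5 
[... 189 characters left out ...]
.8]
scene bore_mouth 0.96 [201.8 185. ] [629.8 114.2 100. ] -35.02585767496666 6.311138395979031
scene pin_tip 0.64 [190.7 188.1] [626.  147.1 100. ] -1.9744137334998146 7.284282645138037
top 60 17 B [-2.8  0.9  5.4] z [ 98.5 103.6 106.2]
top 70 15 B [-2.9  0.4  4.4] z [ 99.3 103.6 106.6]
top 80 16 B [-3.4  0.6  4.2] z [100.9 103.8 107.2]
top 90 15 B [-3.   0.9  5.6] z [ 98.6 103.2 106.9]
top 100 15 B [-3.6 -0.2  5.1] z [ 99.2 102.9 106.2]
top bore_mouth 0.92 [264.8 302.3] [315.5 -56.6 100. ] -158.3925721872355 -329.32938434753123
top bore_mouth 0.88 [295.1 267.6] [ 394.8 -132.2  100. ] -244.656020657362 -261.85681448453795
c1.png
c2.png
scene0.png
scene_1015.png
t1.png
top0.png
top_1015.png
```

```bash
python3 - <<'E'
import cv2
a=cv2.imread('pics/scene_1015.png')
cv2.imwrite('pics/c3.png',cv2.resize(a[140:240,120:250],(780,600),interpolation=cv2.INTER_CUBIC))
E
```

```text
(no output)
```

View pics/c3.png

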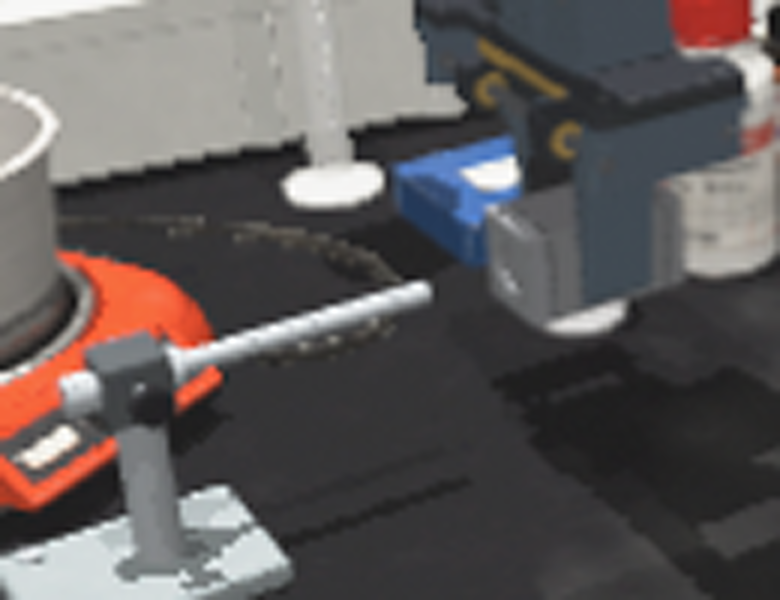

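>>> move_arm --plan '[{"x": 10, "y": 0, "z": 1, "rx": 0, "ry": 0, "rz": 0}, {"x": 12, "y": 0, "z": 0, "rx": 0, "ry": 0, "rz": 0}, {"x": 12, "y": 0, "z": 0, "rx": 0, "ry": 0, "rz": 0}, {"x": 10, "y": 0, "z": 0, "rx": 0, "ry": 0, "rz": 0}, {"x": 10, "y": 0, "z": 0, "rx": 0, "ry": 0, "rz": 0}, {"x": 10, "y": 0, "z": 0, "rx": 0, "ry": 0, "rz": 0}, {"x": 8, "y": 0, "z": 0, "rx": 0, "ry": 0, "rz": 0}, {"x": 6, "y": 0, "z": 0, "rx": 0, "ry": 0, "rz": 0}, {"x": 0, "y": 0, "z": 0, "rx": 0, "ry": 0, "rz": 0}, {"x": 0, "y": 0, "z": 0, "rx": 0, "ry": 0, "rz": 0}]'

```text
time_s: 11.45
ee_pos: [619.4, 146.0, 84.9]
ee_rot: [-180.0, 0.0, 98.4]
force: [-0.3, -0.3, -1.8]
gripper_width: 43.6
gripper_force: 40.0
```

>>> move_arm --plan '[{"x": 4, "y": 0, "z": 0, "rx": 0, "ry": 0, "rz": 0}, {"x": 4, "y": 0, "z": 0, "rx": 0, "ry": 0, "rz": 0}, {"x": 2, "y": 0, "z": 0, "rx": 0, "ry": 0, "rz": 0}, {"x": 0, "y": 0, "z": 0, "rx": 0, "ry": 0, "rz": 0}, {"x": 0, "y": 0, "z": 0, "rx": 0, "ry": 0, "rz": 0}, {"x": 0, "y": 0, "z": 0, "rx": 0, "ry": 0, "rz": 0}]'

```text
time_s: 12.05
ee_pos: [617.9, 155.9, 84.9]
ee_rot: [-180.0, 0.0, 98.4]
force: [0.5, -0.1, -2.2]
gripper_width: 43.9
gripper_force: 40.0
```

```bash
python3 c.py;python3 d.py|grep scene
```

```text
12.05 [13.13 29.52 91.21 -0.01 59.28  4.78] [617.9  155.94  84.91] [-180.      0.01   98.36] [ 0.54 -0.09 -2.16] 43.853867413204306 39.997708797454834
scene -30 49 B [-24.8 -21.4  -9.2] z [ 83.8 109.4 125.3]
scene -20 54 B [-23.9 -21.9 -17.4] z [ 84.6 104.  125. ]
scene -10 30 B [-34.9 -31.3 -21.3] z [ 82.5 105.3 125.8]
scene 0 49 B [-34.9 -32.1 -25. ] z [ 85.1 109.  127.5]
scene 10 64 B [-34.5 -31.2  21.7] z [ 84.4 113.2 128.2]
scene 20 101 B [-34.7 -28.4  22.9] z [ 89.8 117.6 128.7]
scene 30 86 B [-24.2 -20.9  17.2] z [ 84.3 116.9 126. ]
scene 40 91 B [-23.  -20.3  12.7] z [ 84.6 113.3 125.6]
scene 50 104 B [-22.2  -1.9  16.6] z [ 84.3 106.1 124.7]
scene 60 13 B [-3.2  0.6  4. ] z [100.2 104.  107.4]
scene 70 16 B [-2.8  0.3  4.2] z [100.3 104.4 107.4]
scene 80 13 B [-2.1  0.6  3.2] z [ 99.9 105.1 107.3]
scene 90 15 B [-1.9  0.1  3.1] z [ 99.9 103.7 107.6]
scene 100 15 B [-3.1  0.2  3.6] z [100.5 104.6 107. ]
scene bore_mouth 0.72 [171.1 194.8] [612.7 204.5 100. ] 56.731099422815724 2.447831493401622
scene bore_mouth 0.44 [185.6 190.8] [617. 164. 100.] 16.038566098262685 0.8292207025862283
```

>>> move_arm --plan '[{"x": 3, "y": 0, "z": 0, "rx": 0, "ry": 0, "rz": 0}, {"x": 3, "y": 0, "z": 0, "rx": 0, "ry": 0, "rz": 0}, {"x": 0, "y": 0, "z": 0, "rx": 0, "ry": 0, "rz": 0}, {"x": 0, "y": 0, "z": 0, "rx": 0, "ry": 0, "rz": 0}]'

```text
time_s: 12.75
ee_pos: [617.1, 161.6, 84.9]
ee_rot: [-180.0, 0.1, 98.4]
force: [0.6, -4.2, -2.5]
gripper_width: 44.1
gripper_force: 40.0
```

>>> move_arm --plan '[{"x": 2, "y": 0, "z": 0, "rx": 0, "ry": 0, "rz": 0}, {"x": 0, "y": 0, "z": 0, "rx": 0, "ry": 0, "rz": 0}, {"x": 0, "y": 0, "z": 0, "rx": 0, "ry": 0, "rz": 0}]'

```text
time_s: 13.05
ee_pos: [616.7, 163.8, 84.9]
ee_rot: [-180.0, 0.0, 98.4]
force: [1.0, -3.3, -1.6]
gripper_width: 43.8
gripper_force: 40.0
```

>>> move_arm --plan '[{"x": 2, "y": 0, "z": 0, "rx": 0, "ry": 0, "rz": 0}, {"x": 0, "y": 0, "z": 0, "rx": 0, "ry": 0, "rz": 0}, {"x": 0, "y": 0, "z": 0, "rx": 0, "ry": 0, "rz": 0}]'

```text
time_s: 13.35
ee_pos: [616.4, 165.8, 84.9]
ee_rot: [-180.0, 0.0, 98.4]
force: [0.2, -3.9, -3.0]
gripper_width: 44.1
gripper_force: 40.0
```

>>> move_arm --plan '[{"x": -5, "y": 0, "z": 0, "rx": 0, "ry": 0, "rz": 0}, {"x": -10, "y": 0, "z": 0, "rx": 0, "ry": 0, "rz": 0}, {"x": -15, "y": 0, "z": 0, "rx": 0, "ry": 0, "rz": 0}, {"x": -15, "y": 0, "z": 0, "rx": 0, "ry": 0, "rz": 0}, {"x": -15, "y": 0, "z": 0, "rx": 0, "ry": 0, "rz": 0}, {"x": -15, "y": 0, "z": 0, "rx": 0, "ry": 0, "rz": 0}, {"x": -15, "y": 0, "z": 0, "rx": 0, "ry": 0, "rz": 0}, {"x": -15, "y": 0, "z": 0, "rx": 0, "ry": 0, "rz": 0}, {"x": -15, "y": 0, "z": 0, "rx": 0, "ry": 0, "rz": 0}, {"x": -10, "y": 0, "z": 0, "rx": 0, "ry": 0, "rz": 0}]'

```text
time_s: 14.35
ee_pos: [635.6, 35.7, 84.9]
ee_rot: [-180.0, 0.0, 98.3]
force: [0.1, -0.5, -2.5]
gripper_width: 43.7
gripper_force: 40.0
```

>>> move_arm --plan '[{"x": -10, "y": 0, "z": -10, "rx": 0, "ry": 0, "rz": 0}, {"x": 0, "y": -15, "z": -25, "rx": 0, "ry": 0, "rz": 0}, {"x": 0, "y": -20, "z": -30, "rx": 0, "ry": 0, "rz": 0}, {"x": 0, "y": -25, "z": -30, "rx": 0, "ry": 0, "rz": 0}, {"x": 0, "y": -20, "z": -20, "rx": 0, "ry": 0, "rz": 0}, {"x": 0, "y": -10, "z": 0, "rx": 0, "ry": 0, "rz": 0}, {"x": 0, "y": 0, "z": 0, "rx": 0, "ry": 0.1, "rz": 0}, {"x": 0, "y": 0, "z": 0, "rx": 0, "ry": 0.1, "rz": 0}, {"x": 0, "y": 0, "z": 0, "rx": 0, "ry": 0.1, "rz": 0}, {"x": 0, "y": 0, "z": 0, "rx": 0, "ry": 0, "rz": 0}]'

```text
time_s: 15.35
ee_pos: [547.9, 11.9, 198.0]
ee_rot: [-179.8, -17.2, 98.1]
force: [-0.4, -0.7, -3.4]
gripper_width: 43.9
gripper_force: 40.0
```

```bash
python3 c.py; cat > fit.py <<'E'
import fk; from fk import *
np.set_printoptions(precision=1,suppress=True)
D=load()
for sg in(1,-1):
    fk.SG4=sg
    for x in D[-2:]:
        R=fk.fk(x[0],(0,)*7)[1]*Ro.from_euler('z',90,degrees=True);print(sg,'rot err deg',np.degrees((R.inv()*Ro.from_euler('xyz',x[2],degrees=True)).magnitude()))
    r=least_squares(lambda p:np.ravel([fk.fk(x[0],p)[0]-x[1] for x in D]),(0,350,350,0,350,250,10));print(sg,r.x,np.abs(r.fun).max())
E
python3 fit.py
```

```text
15.35 [ -9.86  19.01  93.23  16.93  74.04 -23.57] [547.88  11.9  197.96] [-179.84  -17.18   98.1 ] [-0.37 -0.66 -3.35] 43.90944928191188 39.99712284654379Traceback (most recent call last):
  File "fit.py", line 7, in <module>
    R=fk.fk(x[0],(0,)*7)[1]*Ro.from_euler('z',90,degrees=True);print(sg,'rot err deg',np.degrees((R.inv()*Ro.from_euler('xyz',x[2],degrees=True)).magnitude()))
      ^^^^^
AttributeError: 'function' object has no attribute 'fk'
```

>>> move_arm --plan '[{"x": 0, "y": 0, "z": 0, "rx": 0, "ry": 0.1, "rz": 0}, {"x": 0, "y": 0, "z": 0, "rx": 0, "ry": 0.1, "rz": 0}, {"x": 0, "y": 0, "z": 0, "rx": 0, "ry": 0.1, "rz": 0}, {"x": 0, "y": 0, "z": 0, "rx": 0, "ry": 0.1, "rz": 0}, {"x": 0, "y": 0, "z": 0, "rx": 0, "ry": 0.1, "rz": 0}, {"x": 0, "y": 0, "z": 0, "rx": 0, "ry": 0.1, "rz": 0}, {"x": 0, "y": 0, "z": 0, "rx": 0, "ry": 0, "rz": 0}]'

```text
time_s: 16.05
ee_pos: [547.4, 13.3, 196.3]
ee_rot: [-179.4, -51.5, 97.8]
force: [0.0, -0.3, -3.0]
gripper_width: 43.8
gripper_force: 40.0
```

```bash
python3 c.py
```

```text
16.05 [-23.83  30.3   92.33  41.37  91.02 -44.2 ] [547.35  13.28 196.29] [-179.39  -51.51   97.81] [ 0.01 -0.28 -2.98] 43.78353734872323 39.99728333204985
```

>>> move_arm --plan '[{"x": 0, "y": 0, "z": 0, "rx": 0, "ry": 0.1, "rz": 0}, {"x": 0, "y": 0, "z": 0, "rx": 0, "ry": 0.1, "rz": 0}, {"x": 0, "y": 0, "z": 0, "rx": 0, "ry": 0.1, "rz": 0}, {"x": 0, "y": 0, "z": 0, "rx": 0, "ry": 0.1, "rz": 0}, {"x": 0, "y": 0, "z": 0, "rx": 0, "ry": 0.1, "rz": 0}, {"x": 0, "y": 0, "z": 0, "rx": 0, "ry": 0.1, "rz": 0}, {"x": 0, "y": 0, "z": 0, "rx": 0, "ry": 0.07, "rz": 0}, {"x": 0, "y": 0, "z": 0, "rx": 0, "ry": 0, "rz": 0}, {"x": 0, "y": 0, "z": 0, "rx": 0, "ry": 0, "rz": 0}]'

```text
time_s: 16.95
ee_pos: [547.9, 15.3, 199.7]
ee_rot: [-176.2, -89.7, 94.7]
force: [-0.2, 0.8, -3.1]
gripper_width: 43.6
gripper_force: 40.0
```

```bash
python3 c.py; python3 - <<'E'
from h import *
f=grab_frame('scene');save('e',cv2.resize(f['img'][100:300,130:380],(750,600)))
E
```

```text
16.95 [-28.9   47.23  93.97  59.06 112.13 -57.47] [547.91  15.27 199.74] [-176.21  -89.72   94.69] [-0.19  0.83 -3.09] 43.589454597953896 39.9981464445591
```

View pics/e.png

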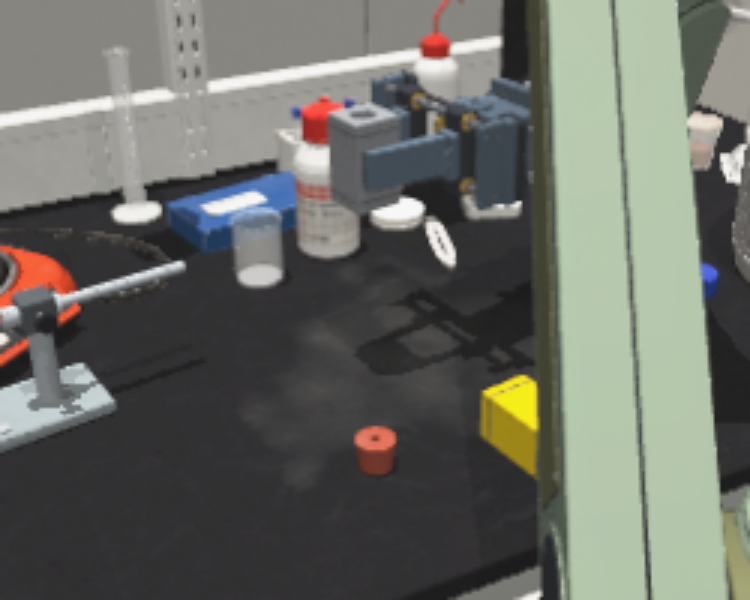

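>>> move_arm --plan '[{"x": -10, "y": 0, "z": 0, "rx": 0, "ry": 0, "rz": 0}, {"x": -15, "y": 0, "z": 0, "rx": 0, "ry": 0, "rz": 0}, {"x": -15, "y": 0, "z": 0, "rx": 0, "ry": 0, "rz": 0}, {"x": -5, "y": 0, "z": 0, "rx": 0, "ry": 0, "rz": 0}, {"x": 0, "y": 0, "z": 0, "rx": 0, "ry": 0, "rz": 0}, {"x": 0, "y": 0, "z": 0, "rx": 0, "ry": 0, "rz": 0}, {"x": 0, "y": 0, "z": 0, "rx": 0, "ry": 0, "rz": 0}, {"x": 0, "y": 0, "z": 0, "rx": 0, "ry": 0, "rz": 0}]'

```text
time_s: 17.8
ee_pos: [547.8, 14.2, 155.3]
ee_rot: [149.2, -89.9, 129.2]
force: [-0.3, -0.2, -1.6]
gripper_width: 43.7
gripper_force: 40.0
```

```bash
python3 c.py; python3 - <<'E'
from h import *
s=state()
# measured block height from depth around held block
f=grab_frame('scene');P=cloud(f,np.ones((384,512),bool));p=s['ee_pos']
k=(abs(P[:,0]-p[0])<40)&(abs(P[:,1]-(p[1]-16))<35)&(P[:,2]>80);print(p,np.percentile(P[k],[1,50,99],axis=0))
R=cv2.Rodrigues;from scipy.spatial.transform import Rotation as Ro
print(Ro.from_euler('xyz',s['ee_rot'],degrees=True).as_matrix()[:,0],s['qvel'])
E
```

```text
17.8 [-29.02  50.95  94.4   57.81 110.13 -61.28] [547.83  14.22 155.32] [149.16 -89.92 129.21] [-0.28 -0.17 -1.6 ] 43.66935098377787 39.997915886342525
[547.83397233  14.22096265 155.31833072] [[516.59814697 -34.99247317 118.97269995]
 [528.99930666   4.53102909 166.60258623]
 [569.3463658   22.35970901 199.15845789]]
[-9.20179745e-04  1.12794898e-03  9.99998940e-01] [-0.07078937 -0.05129475 -0.01568201 -0.01345897 -0.17648336 -0.01944035]
```

```bash
python3 -c "from workcell import *;print(job_done())"
```

```text
the job is handed in; nothing more can be done
None
```

The job is handed in, with no verdict returned. The pin met the bore bottom and pushed back with about 4 N. I then drew the block off and left it held still in the gripper, bore straight up, about 155 mm above the worktop and clear of the probe, and the arm touched nothing else as far as I could see.

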